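Put a boxed toy truck on display and square its price stand to it

ROBOT

A 6-joint arm with a two-finger parallel gripper is mounted at the origin on the work surface. World frame = base frame: x ahead of the robot, y to its left, z up, the work surface at z = 0. Lengths are in mm, angles in rad, forces in N, time in s.
With the tool pointing down it reaches from about 150 to 775 mm from the base axis. Payload 6.1 kg.
Tool frame: the origin (TCP) lies on the centre line of the jaws, within the pads' length; the fingertips stand ctrl.tcp_to_tips ahead of it and the grasp point (between the pads) lies 6 mm ahead of it (ctrl.tcp_to_tips is the distance from the TCP to the fingertips, in mm); z points along the fingers, y is the line along which they close (so a half turn about z gives the same grasp; the last joint's range is limited). The gripper opens to 85 mm and grips with 20 to 120 N. Pads are 22 mm wide; open, the fingers measure 114 mm over their backs; the gripper's body (76 mm by 85 mm) begins 54 mm behind the grasp point. The pads swing forward as they close: fully open they stand 13 mm farther back than shut.
Start: joints at [-1.273, 0.126, -0.04, 1.405, 0, 1.571], TCP at [154.038, -501.877, 256.295] pointing down, gripper open.
Joint ranges: [-2.72, 2.72], [-0.95, 1.95], [-1.27, 1.35], [-1.78, 2.02], [-1.46, 1.47], [-3.14, 3.14]. Speed limits (rad/s): [2.39, 2.39, 3.01, 3.14, 3.14, 3.14].

INTERFACE

Orientations are given as a 3x3 rotation matrix whose columns are the frame's x, y, z axes.
In Python, from bench import ctrl gives the robot as it stands.
- The arm moves only by the tool send_rows, never from a script. Its argument "steps" is a list of rows, each a list of 3 entries, a list of its own where there are three numbers: the turn, a rotation vector about the tool's x, y, z in degrees, then the shift along the tool's x, y, z in cm, then the opening, from 0 (shut) to 1 (fully open). In form: [[[wx, wy, wz], [dx, dy, dz], claw], ...]. A call has 1 to 8 rows; each row shifts and turns the commanded pose from where the row before left it, along the tool's axes as they then stand; what a row does not reach is not made up. A row lasts 1/8 s, in which the tool goes at most 62.5 mm and 10.7 degrees, less where a joint would pass 70% of its speed; a pose out of reach is approached as far as the arm can. A call is refused whole if a number of a shift passes 6.25 or a number of a turn 10.7, either way. A call with a gripper value outside its range is refused whole. The fingers move at their own pace and stop on an object; "force" is the grip in N (left out, the last holds). Time passes only in rows, so rows that do not move let the fingers close. It gives the time, the measured TCP pose, the force, the opening and the grip force at its end, in the units of the state.
- ctrl.state(): the state, without advancing time (a new reading comes with each control period).
- ctrl.get_image(name): name is "scene" or "top" or "wrist"; returns a dict with "img" (400x640x3 uint8, blue, green, red), "range_z" (400x640 float32, mm along the optical axis (not along the pixel's ray), 0 where there is no reading), "fx", "fy", "cx", "cy" (pixels), "world_from_camera" (4x4, takes a point from camera to world coordinates); the wrist camera has in their place "hand_eye" (4x4, takes a point from camera to tool coordinates, whose origin is the TCP and whose axes are the flange's). Camera axes: x right, y up, looking along -z (the intrinsics and any distortion apply to the point x, -y, -z); pixel columns grow to the right and rows downward; lengths in mm; the calibration is good to about 2 mm. A picture is of the moment at which its call begins: read the wrist's pose just before it.
- ctrl.finish_job(): hands the job in; it is judged then, once.
Trained networks look in a picture, given as the dict that the camera call returned (one of the last four; its "shot" number tells which), for a name from the list of things; names that differ only in an ending like _2 or _b are one class to them, and where a whole thing is asked for, a point or a joint stands for the part that bears it (a point fixed in the world has none). Each returns a list of dicts, best first, with "confidence" (0 to 1); they miss things now and then, are a little off and sometimes report something else, mostly with a low value. They report only what shows in the picture. A call takes as long as a camera call.
- ctrl.boxes_of(picture, name): "uv" ([column, row] in pixels, amid what is visible of it).
- ctrl.trace(picture, name): "region" (400x640 bool, what is visible of it) and "uv" ([column, row] in pixels, amid what is visible of it).
The state is a dict: "time_s": time; "qpos": joint angles; "joint_vel": joint speeds; "joint_torque": joint torques, N m; "tool_pos": TCP position; "tcp_rot": TCP orientation; "ft_force": force on the tool from outside, world axes, zero at the start; "moment": the same for the moment, N m; "gripper_width": finger opening in mm; "gripper_force": force on a finger pad.
Only numpy, scipy, OpenCV 4.12 (cv2) and the standard library are available. Lean on these libraries where they do the work, as an engineer would, in place of code of your own. Each camera call takes 0.05 s, during which the arm holds its last target. There are 200 camera calls.

TASK

Push the boxed toy truck along the counter into the empty place under the clear riser, squarely over the place card with its window front in line with the fronts of the two boxes beside it, and set the price stand on the counter with its straight back edge flush along the middle of the truck box's front. Keep the truck box on its base, do not bump the riser, and leave the neighbouring boxes and the little toy car where they are.

Things in the scene. Friction and masses are not known exactly. Their poses are not given: they have to be found in the camera images.
- truck_box: Loose boxed toy truck, the only box that starts out on the open counter in front of the riser: a blue card window box, 115 wide (its y), 95 deep (its x), 100 high, about 0.5 kg, too big to grasp. Origin: centre of its underside. Its window front is its -x face, 47.5 from the origin, which starts roughly towards the robot.
- price_stand: Loose aluminium price stand, about 0.12 kg: straight flat foot bar 110 long (its y), 32 deep (x), 8 thick, with an upright holder to grasp: 24 wide (y), 8 thick (x), up to 64 above the counter, centred at x = -12, y = 0 (front edge). Origin: centre of the underside. Its straight back edge (x = +16) goes against the box front.
- stand_edge (a point): Middle of the price stand's straight back edge, at the bottom; axes as the stand's.
- place_card: Thin brown cork-coloured card flat on the counter under the riser, marking the empty place: 95 deep (its x, away from the robot) by 135 wide (y). Origin: its centre. The truck box belongs centred on it, same axes; its front edge (-x) is in line with the neighbours' fronts. The three places lie at -150, 0 and +150 along the riser's y; any of them can be the empty one.
- riser: Fixed clear acrylic bridge on the counter, open in front and behind: board 500 wide (y), 240 deep (x), underside 202 above the counter; end panels 8 thick; aluminium rail along the front edge (z 200 to 216). Origin: on the counter under the board's centre; +x away from the robot. Front edge at x = -123; the box fronts stand at x = -70, 53 back under the board.
- loader_box: Neighbour under the riser: orange window box with a toy loader, 110 wide (y), 95 deep (x), 110 high, loose, about 0.6 kg. Origin: centre of the underside. Leave it alone.
- cars_box: Neighbour under the riser: red window box with two toy cars one above the other, 105 wide (y), 95 deep (x), 125 high, loose, about 0.6 kg. Origin: centre of the underside. Leave it alone.
- toy_car: Loose little die-cast car on the counter, 38 by 76 (its y), 38 high. Origin: centre of the underside. Leave it alone.

How it is judged:
By the outcome, as a careful person would: the job done as asked, in the order asked, and still so for the second after the job is handed in, with the robot touching nothing.
It also fails if it takes over 72 s, if anything falls off the work surface, if the arm or the gripper's body presses on something with over 40 N, if the wrist force passes 120 N, or if a joint passes its speed limit or range.

## Working session

There is one attempt and no reset: what is moved stays moved. The work goes in short steps, Python scripts to look and compute and a tool call to move; the robot and the scene stay as the last step left them, time stands still between calls to the robot, and variables do not carry over. Pictures are saved under pics/ and viewed, at most 10 in all, crops included, and the job is handed in when it is done.

Besides the shell and the picture viewer there is one more tool, called after "Request:" by a JSON object that holds its "op" and its "data". send_rows: Moves the arm, as the interface text tells. Its arguments: {"type":"object","properties":{"steps":{"type":"array"},"force":{"type":"number"}},"required":["steps"]}

```bash
mkdir -p pics; cat > h.py <<'E'
import numpy as np,cv2
from bench import ctrl
def cloud(p,mask=None,T=None):
    z=p["range_z"]; m=z>0
    if mask is not None: m&=mask
    v,u=np.nonzero(m); d=z[v,u]
    P=np.c_[(u-p["cx"])/p["fx"]*d,-(v-p["cy"])/p["fy"]*d,-d]
    T=np.array(p["world_from_camera"]) if T is None else T
    return P@T[:3,:3].T+T[:3,3]
E
python3 - <<'E'
from h import *
print(ctrl.tcp_to_tips); s=ctrl.state(); print(s["tcp_rot"],s["tool_pos"])
for n in("scene","top"):
    p=ctrl.get_image(n); cv2.imwrite(f"pics/{n}.png",p["img"]); print(n,[k for k in p], np.round(p["world_from_camera"],2).tolist())
    for o in("truck_box","price_stand","place_card","riser","loader_box","cars_box","toy_car"):
        for t in ctrl.trace(p,o)[:2]:
            c=cloud(p,t["region"])
            print(o,round(t["confidence"],2),t["uv"],t["region"].sum(),np.round(np.percentile(c,[2,50,98],axis=0)).tolist() if len(c) else 0)
E
```

```text
25.0
[[ 9.55993265e-01  2.93388224e-01 -4.77825517e-04]
 [ 2.93388613e-01 -9.55992003e-01  1.55321896e-03]
 [-1.10122242e-06 -1.62505543e-03 -9.99998680e-01]] [ 153.92479794 -501.53834464  255.51251814]
scene ['img', 'range_z', 'fx', 'fy', 'cx', 'cy', 'world_from_camera', 'shot'] [[-0.7, 0.5, -0.51, -11.15], [-0.72, -0.48, 0.51, 577.11], [0.01, 0.72, 0.69, 824.15], [0.0, 0.0, 0.0, 1.0]]
truck_box 0.78 [365.7, 204.2] 2405 [[397.0, -118.0, 1.0], [441.0, -45.0, 70.0], [499.0, 5.0, 102.0]]
price_stand 0.67 [431.8, 168.0] 271 [[405.0, -417.0, 1.0], [419.0, -360.0, 9.0], [449.0, -315.0, 64.0]]
place_card 0.79 [335.4, 173.5] 762 [[581.0, -188.0, -3.0], [622.0, -128.0, 1.0], [671.0, -54.0, 5.0]]
riser 0.96 [273.1, 150.9] 14377 [[528.0, -216.0, 15.0], [642.0, 83.0, 210.0], [790.0, 284.0, 215.0]]
loader_box 0.6 [295.3, 185.6] 1598 [[590.0, -27.0, 4.0], [600.0, 39.0, 61.0], [688.0, 87.0, 110.0]]
cars_box 0.91 [254.3, 211.8] 1664 [[605.0, 127.0, 2.0], [613.0, 189.0, 73.0], [664.0, 234.0, 124.0]]
toy_car 0.66 [239.9, 317.7] 686 [[399.0, 345.0, 2.0], [421.0, 382.0, 24.0], [452.0, 416.0, 40.0]]
top ['img', 'range_z', 'fx', 'fy', 'cx', 'cy', 'world_from_camera', 'shot'] [[-0.02, 1.0, -0.07, 459.18], [-1.0, -0.02, 0.01, 3.26], [0.01, 0.07, 1.0, 1502.46], [0.0, 0.0, 0.0, 1.0]]
truck_box 0.91 [327.7, 237.5] 1396 [[400.0, -117.0, 1.0], [449.0, -60.0, 71.0], [496.0, -5.0, 104.0]]
price_stand 0.8 [432.8, 245.8] 477 [[403.0, -423.0, -3.0], [425.0, -368.0, 7.0], [446.0, -318.0, 63.0]]
riser 0.91 [296.5, 154.4] 18476 [[537.0, -216.0, 203.0], [662.0, 25.0, 209.0], [788.0, 265.0, 215.0]]
toy_car 0.87 [181.6, 249.4] 353 [[402.0, 341.0, -0.0], [428.0, 371.0, 25.0], [454.0, 409.0, 42.0]]
```

```bash
python3 - <<'E'
import cv2,numpy as np
a=cv2.imread("pics/scene.png")[90:350,180:500];b=cv2.imread("pics/top.png")[80:300,140:480]
cv2.imwrite("pics/a.png",cv2.resize(a,None,fx=2.3,fy=2.3,interpolation=2));cv2.imwrite("pics/b.png",cv2.resize(b,None,fx=2.3,fy=2.3,interpolation=2))
E
```

```text
(no output)
```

View pics/a.png

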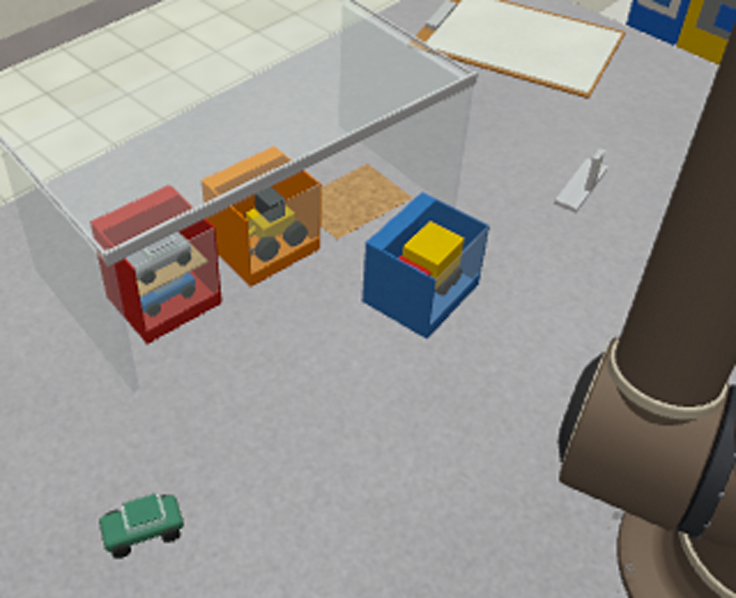

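View pics/b.png

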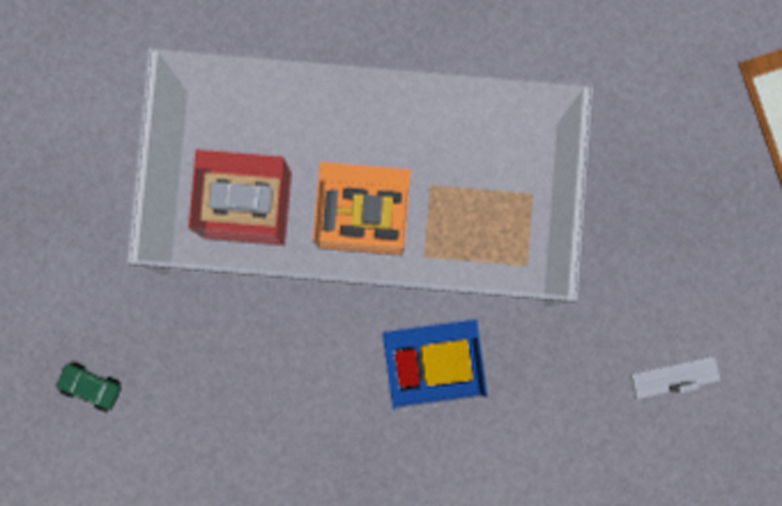

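The scene picture shows the card under the riser at the right-hand (-y) place (crop 360,200). The blue box is in front of it with its window towards the robot, and the stand is at the far right. Next I measure accurate poses.

```bash
cat >> h.py <<'E'
def onplane(p,uv,z0):
    T=np.array(p["world_from_camera"]); uv=np.asarray(uv,float)
    d=np.c_[(uv[:,0]-p["cx"])/p["fx"],-(uv[:,1]-p["cy"])/p["fy"],-np.ones(len(uv))]@T[:3,:3].T
    return (T[:3,3]+d*((z0-T[2,3])/d[:,2])[:,None])[:,:2]
def rect(P):
    r=cv2.minAreaRect(P[:,:2].astype(np.float32)); a=r[2]; s=r[1]
    while a>45: a-=90; s=s[::-1]
    while a<-45: a+=90; s=s[::-1]
    return np.round(r[0],1),np.round(s,1),round(a,2)
def clean(P,k=6,r=8):
    from scipy.spatial import cKDTree
    n=np.array([len(x) for x in cKDTree(P[:,:2]).query_ball_point(P[:,:2],r)]); return P[n>=k]
E
python3 - <<'E'
from h import *
for n in("scene","top"):
    p=ctrl.get_image(n)
    C=cloud(p)
    hsv=cv2.cvtColor(p["img"],cv2.COLOR_BGR2HSV)
    # card by colour
    m=((hsv[...,0]>8)&(hsv[...,0]<25)&(hsv[...,1]>70)).astype(np.uint8)
    v,u=np.nonzero(m); w=onplane(p,np.c_[u,v],0); k=(abs(w[:,0]-622)<65)&(abs(w[:,1]+121)<80)
    w=w[k]; print(n,"card",k.sum(),rect(clean(w)),w.mean(0))
    # truck top rim
    m=((hsv[...,0]>98)&(hsv[...,0]<125)&(hsv[...,1]>100))
    B=cloud(p,m); B=B[(abs(B[:,0]-448)<80)&(abs(B[:,1]+60)<90)]; R=B[(B[:,2]>94)]
    print("truck top",len(R),rect(clean(R,3)), "all",rect(clean(B,3)))
    for o,c,h in(("loader",(655,30),110),("cars",(650,180),125)):
        q=C[(abs(C[:,0]-c[0])<80)&(abs(C[:,1]-c[1])<70)&(abs(C[:,2]-h)<6)]
        if len(q)>20: print(o,len(q),rect(clean(q,3)))
    q=C[(C[:,2]>195)&(C[:,2]<222)&(C[:,0]>480)&(C[:,0]<830)&(abs(C[:,1])<320)]
    print("riser",len(q),rect(clean(q)))
    q=C[(abs(C[:,0]-425)<60)&(abs(C[:,1]+368)<90)&(C[:,2]>4.5)]
    print("stand",rect(clean(q,2)), "holder",q[q[:,2]>35].mean(0) if (q[:,2]>35).any() else 0)
E
```

```text
scene card 939 (array([ 633.7, -115. ]), array([101.7, 149. ]), -6.09) [ 631.35894438 -114.16109099]
truck top 338 (array([449.1, -57. ]), array([ 95.2, 119.5]), 6.57) all (array([448.9, -56.4]), array([ 96.6, 121.1]), 6.78)
loader 106 (array([614. ,  31.7]), array([ 41. , 111.7]), -5.33)
cars 102 (array([617.9, 181.6]), array([ 23.3, 105.3]), -3.81)
riser 11264 (array([663.8,  26. ]), array([248.4, 503.5]), -5.54)
stand (array([ 427.8, -368. ]), array([ 33.4, 114.8]), 11.46) holder [ 414.43124254 -367.01254111   53.60739894]
top card 1346 (array([ 628.1, -122.7]), array([ 91.7, 131.6]), -5.7) [ 628.02097255 -122.94867073]
truck top 344 (array([450.9, -59.2]), array([ 90.2, 115.1]), 6.78) all (array([450.5, -59. ]), array([ 97.1, 115.5]), 7.19)
riser 18233 (array([663.5,  23.7]), array([244.7, 501.8]), -5.8)
stand (array([ 427.9, -366.7]), array([117.9, 175. ]), -2.15) holder [ 414.74974362 -372.70676502   57.97709316]
```

```bash
cat >> h.py <<'E'
from scipy.spatial.transform import Rotation as Ro
def plan(pos,R):
    s=ctrl.state(); C=np.array(s["tcp_rot"]); rv=Ro.from_matrix(C.T@R).as_rotvec(degrees=True)
    d=(np.array(pos)-s["tool_pos"])/10
    print("rotvec",rv.round(1),"shift now",(C.T@d).round(2),"shift after turn",(R.T@d).round(2))
def down(yaw): # tool down, tool x at yaw deg
    return Ro.from_euler("z",yaw,degrees=True).as_matrix()@np.diag([1.,-1,-1])
E
python3 -c "
from h import *
plan([439,38,256],down(96.8))"
```

```text
rotvec [  0.    0.  -79.7] shift now [ 4.308e+01 -4.325e+01  3.000e-02] shift after turn [5.023e+01 3.469e+01 3.000e-02]
```

Request:
{"op": "send_rows", "data": {"steps": [[[0,0,0],[4,-4,0],0.66],[[0,0,0],[4,-4,0],0.66],[[0,0,0],[4,-4,0],0.66],[[0,0,0],[4,-4,0],0.66],[[0,0,0],[4,-4,0],0.66],[[0,0,0],[4,-4,0],0.66],[[0,0,0],[4,-4,0],0.66],[[0,0,0],[4,-4,0],0.66]]}}

```text
time_s: 1.9
tool_pos: [366.6, -100.4, 256.6]
tcp_rot: [[0.956, 0.293, 0.001], [0.293, -0.956, -0.0], [0.001, 0.001, -1.0]]
ft_force: [1.2, -0.9, 0.9]
gripper_width: 56.4
gripper_force: 0.0
```

Request:
{"op": "send_rows", "data": {"steps": [[[0,0,-10],[0,0,0],0.66],[[0,0,-10],[0,0,0],0.66],[[0,0,-10],[0,0,0],0.66],[[0,0,-10],[0,0,0],0.66],[[0,0,-10],[0,0,0],0.66],[[0,0,-10],[0,0,0],0.66],[[0,0,-10],[0,0,0],0.66],[[0,0,-10],[0,0,0],0.66]]}}

```text
time_s: 2.9
tool_pos: [366.0, -102.0, 256.4]
tcp_rot: [[-0.129, 0.992, 0.0], [0.992, 0.129, -0.0], [-0.0, 0.0, -1.0]]
ft_force: [-0.5, 0.0, 0.4]
gripper_width: 56.5
gripper_force: 0.0
```

```bash
python3 -c "
from h import *
plan([439,38,60],down(96.8)); print(ctrl.state()['qpos'],ctrl.state()['gripper_width'])"
```

```text
rotvec [0.  0.  0.6] shift now [12.95  9.03 19.64] shift after turn [13.04  8.9  19.64]
[-2.71922983e-01 -1.48276168e-01 -3.09930015e-01  1.40893158e+00
  4.02410071e-05  1.16985970e+00] 56.45297545857782
```

Request:
{"op": "send_rows", "data": {"steps": [[[0,0,0.6],[4.4,3,0],0.66],[[0,0,0],[4.3,3,0],0.66],[[0,0,0],[4.3,2.9,0],0.66],[[0,0,0],[0,0,5],0.66],[[0,0,0],[0,0,5],0.66],[[0,0,0],[0,0,5],0.66],[[0,0,0],[0,0,4.6],0.66],[[0,0,0],[0,0,0],0.66]]}}

```text
time_s: 3.9
tool_pos: [436.5, 37.2, 57.6]
tcp_rot: [[-0.113, 0.994, -0.007], [0.994, 0.113, -0.001], [0.0, -0.007, -1.0]]
ft_force: [-0.3, -0.3, 0.2]
gripper_width: 56.9
gripper_force: 0.0
```

```bash
python3 -c "
from h import *
plan([441.9,11,60],down(96.8));plan([452.6,-36.5,60],down(84.4))"
```

```text
rotvec [-0.4 -0.  -0.3] shift now [-2.66  0.24 -0.24] shift after turn [-2.66  0.22 -0.24]
rotvec [-0.4  0.  12.1] shift now [-7.5   0.76 -0.24] shift after turn [-7.18  2.32 -0.24]
```

Request:
{"op": "send_rows", "data": {"steps": [[[0,0,0],[-1,0.1,-0.2],0.66],[[0,0,0],[-1,0.1,0],0.66],[[0,0,0],[-0.6,0,0],0.66],[[0,0,0],[0,0,0],0.66]]}}

```text
time_s: 4.4
tool_pos: [444.8, 11.1, 63.1]
tcp_rot: [[-0.111, 0.994, 0.001], [0.994, 0.111, -0.0], [-0.0, 0.001, -1.0]]
ft_force: [-0.0, 0.5, 0.5]
gripper_width: 56.4
gripper_force: 0.0
```

Request:
{"op": "send_rows", "data": {"steps": [[[0,0,1.5],[-0.6,0.08,0],0.66],[[0,0,1.5],[-0.6,0.1,0],0.66],[[0,0,1.5],[-0.6,0.11,0],0.66],[[0,0,1.5],[-0.6,0.12,0],0.66],[[0,0,1.5],[-0.6,0.14,0],0.66],[[0,0,1.5],[-0.6,0.15,0],0.66],[[0,0,1.5],[-0.6,0.16,0],0.66],[[0,0,1.6],[-0.6,0.18,0],0.66]]}}

```text
time_s: 5.4
tool_pos: [455.8, -36.4, 62.3]
tcp_rot: [[0.1, 0.995, 0.0], [0.995, -0.1, 0.0], [0.0, 0.0, -1.0]]
ft_force: [1.0, 3.5, 3.3]
gripper_width: 56.3
gripper_force: 0.0
```

```bash
cat >> h.py <<'E'
def truck(n):
    p=ctrl.get_image(n); t=ctrl.trace(p,"truck_box")
    if not t: print(n,"none"); return p
    hsv=cv2.cvtColor(p["img"],cv2.COLOR_BGR2HSV); m=((hsv[...,0]>98)&(hsv[...,0]<125)&(hsv[...,1]>100))
    reg=cv2.dilate(t[0]["region"].astype(np.uint8),np.ones((5,5)))>0
    B=cloud(p,m&reg); R=B[abs(B[:,2]-100)<6]
    print(n,t[0]["confidence"],"top",len(R),rect(clean(R,3)),"all",rect(clean(B,3))); return p
E
python3 -c "
from h import *
plan([452.6,-36.5,60],down(84.4))
for n in ('scene','top'): cv2.imwrite('pics/%s2.png'%n,truck(n)['img'])"
```

```text
rotvec [ 0.  -0.  -0.1] shift now [-0.04 -0.31  0.23] shift after turn [-0.04 -0.31  0.23]
scene 0.74 top 109 (array([ 440.5, -147.6]), array([94.7, 38.7]), 2.83) all (array([446.8, -91. ]), array([ 97. , 146.6]), -4.71)
top 0.91 top 119 (array([ 446.3, -159.3]), array([98.4, 37. ]), 13.15) all (array([ 446.5, -127.1]), array([97.8, 77.2]), -6.0)
```

Request:
{"op": "send_rows", "data": {"steps": [[[0,0,0],[2,0,0],0.66],[[0,0,0],[4,0,-2],0.66],[[0,0,0],[4,0,-5],1],[[0,0,0],[0,-5,-6],1],[[0,0,0],[0,-5,-6],1],[[0,0,0],[0,-5,0],1]]}}

```text
time_s: 6.35
tool_pos: [336.5, 75.4, 230.2]
tcp_rot: [[0.098, 0.995, 0.005], [0.995, -0.098, 0.0], [0.001, 0.005, -1.0]]
ft_force: [-0.4, 0.6, 0.4]
gripper_width: 85.5
gripper_force: 0.0
```

```bash
cat >> h.py <<'E'
def tilt(yaw,t):
    c,s=np.cos(np.radians(yaw)),np.sin(np.radians(yaw)); a,b=np.sin(np.radians(t)),np.cos(np.radians(t))
    X=np.array([c,s,0]);Y=np.array([-s,c,0]);Z=a*X-b*np.array([0,0,1]); return np.c_[np.cross(Y,Z),Y,Z]
CARD=np.array([628,-122.5]);YAW=-5.6
def rw(x,y,z): # card/riser frame -> world
    c,s=np.cos(np.radians(YAW)),np.sin(np.radians(YAW)); return [CARD[0]+c*x-s*y,CARD[1]+s*x+c*y,z]
def wr(P):
    c,s=np.cos(np.radians(YAW)),np.sin(np.radians(YAW)); d=np.asarray(P)[:2]-CARD; return np.round([c*d[0]+s*d[1],-s*d[0]+c*d[1]],1)
E
python3 -c "
from h import *
for n in ('scene','top'): truck(n)
print(wr([450,-105]),rw(-183,0,0)); plan(rw(-310,0,200),tilt(YAW,0));plan(rw(-310,0,120),tilt(YAW,60)); print(ctrl.state()['qpos'])"
```

```text
scene 0.9 top 63 (array([ 445.1, -103.2]), array([ 82.2, 119.5]), -2.2) all (array([401. , -16.4]), array([134.7, 295.8]), 28.97)
top 0.66 top 347 (array([ 448. , -108.2]), array([ 90.4, 115.2]), -5.6) all (array([ 448.2, -108. ]), array([ 98.1, 115.3]), -5.93)
[-178.9    0. ] [np.float64(445.8733858033249), np.float64(-104.64232934407565), 0]
rotvec [  0.    0.1 -90. ] shift now [-16.81   0.02   2.73] shift after turn [ -0.03 -16.81   2.72]
rotvec [-46.7 -46.6 -80.9] shift now [-1.681e+01  1.000e-02  1.073e+01] shift after turn [  9.27 -16.81   5.39]
[ 2.20859189e-01 -2.17619666e-01 -4.28307851e-01  1.35902535e+00
 -9.10244092e-04  1.88935180e+00]
```

Request:
{"op": "send_rows", "data": {"steps": [[[0,0,0],[-5.6,0,0],1],[[0,0,0],[-5.6,0,0],1],[[0,0,0],[-5.6,0,0],1],[[0,0,-10],[0,0,0],1],[[0,0,-10],[0,0,0],1],[[0,0,-10],[0,0,0],1],[[0,0,-10],[0,0,0],1],[[0,0,-10],[0,0,0],1]]}}

```text
time_s: 7.55
tool_pos: [320.1, -92.7, 226.3]
tcp_rot: [[-0.703, 0.711, -0.002], [0.711, 0.703, -0.0], [0.001, -0.001, -1.0]]
ft_force: [0.1, 0.3, 0.1]
gripper_width: 85.6
gripper_force: 0.0
```

Request:
{"op": "send_rows", "data": {"steps": [[[0,0,-10],[0,0,0],1],[[0,0,-10],[0,0,0],1],[[0,0,-10],[0,0,0],1],[[0,0,-10],[0,0,0],1],[[0,-10,0],[0,0,0],1],[[0,0,0],[0,0,0],1]]}}

```text
time_s: 8.3
tool_pos: [318.3, -92.2, 226.7]
tcp_rot: [[-0.98, 0.1, 0.173], [0.098, 0.995, -0.018], [-0.174, -0.001, -0.985]]
ft_force: [0.0, -1.5, 0.2]
gripper_width: 85.8
gripper_force: 0.0
```

```bash
python3 -c "
from h import *
plan(rw(-310,0,120),tilt(YAW,60)); print(ctrl.state()['qpos'])"
```

```text
rotvec [ -0.1 -50.   -0.1] shift now [ 1.75  0.02 10.53] shift after turn [9.18 0.01 5.43]
[-0.31118024 -0.38302476 -0.55197571  1.23033633  0.03575616 -0.20821935]
```

Request:
{"op": "send_rows", "data": {"steps": [[[0,-10,0],[0,0,0],1],[[0,-10,0],[0,0,0],1],[[0,-10,0],[0,0,0],1],[[0,-10,0],[0,0,0],1],[[0,-10,0],[0,0,0],1],[[0,0,0],[0,0,0],1]]}}

```text
time_s: 9.05
tool_pos: [332.3, -119.5, 223.9]
tcp_rot: [[-0.514, 0.093, 0.853], [0.06, 0.996, -0.073], [-0.856, 0.014, -0.518]]
ft_force: [-0.3, -0.1, -0.2]
gripper_width: 85.1
gripper_force: 0.0
```

```bash
python3 -c "
from h import *
plan(rw(-310,0,120),tilt(YAW,60)); print(ctrl.state()['qpos'])
T=np.eye(4); s=ctrl.state();T[:3,:3]=s['tcp_rot'];T[:3,3]=s['tool_pos']
p=ctrl.get_image('wrist'); print(p['fx']); cv2.imwrite('pics/w1.png',p['img'])
"
```

```text
rotvec [ 0.6 -1.2 -0.6] shift now [9.71 2.45 4.08] shift after turn [9.77 2.59 3.86]
[-0.77636965 -0.95042268 -1.11872726  0.49743378  0.57712815 -0.38817329]
343.66971688795405
```

View pics/w1.png

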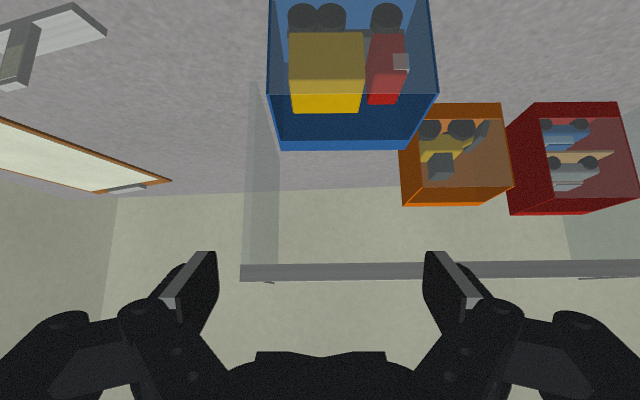

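```bash
python3 -c "
from h import *
plan(rw(-285,0,140),tilt(YAW,60)); plan(rw(-285,0,55),tilt(YAW,60))"
```

```text
rotvec [ 0.8 -1.2 -0.4] shift now [6.91 2.32 5.23] shift after turn [7.   2.44 5.06]
rotvec [ 0.8 -1.2 -0.4] shift now [14.19  2.2   9.63] shift after turn [14.36  2.44  9.31]
```

Request:
{"op": "send_rows", "data": {"steps": [[[0,0,0],[1.8,0.6,1.3],1],[[0,0,0],[1.8,0.6,1.3],1],[[0,0,0],[1.8,0.6,1.3],1],[[0,0,0],[1.6,0.6,1.2],1],[[0,0,0],[1.8,0,1.1],1],[[0,0,0],[1.8,0,1.1],1],[[0,0,0],[0,0,0],1]]}}

```text
time_s: 9.98
tool_pos: [342.7, -108.8, 143.4]
tcp_rot: [[-0.551, 0.067, 0.832], [0.055, 0.998, -0.044], [-0.833, 0.021, -0.553]]
ft_force: [0.3, -0.5, 0.3]
gripper_width: 85.4
gripper_force: 0.0
```

```bash
python3 -c "
from h import *
plan(rw(-285,0,55),tilt(YAW,60)); print(ctrl.state()['qpos'], wr(ctrl.state()['tool_pos']))"
```

```text
rotvec [ 2.1 -3.6 -0.1] shift now [7.35 1.23 4.96] shift after turn [7.64 1.42 4.44]
[-0.68868498 -0.88347953 -1.2634356   0.30957348  0.51745816 -0.36198416] [-285.3  -14.2]
```

Request:
{"op": "send_rows", "data": {"steps": [[[0,9,0],[0,0,0],1],[[0,9,0],[0,0,0],1],[[0,9,0],[0,0,0],1],[[0,0,0],[0,0,0],1]]}}

```text
time_s: 10.48
tool_pos: [345.0, -108.5, 145.1]
tcp_rot: [[-0.868, 0.064, 0.493], [0.066, 0.998, -0.014], [-0.493, 0.02, -0.87]]
ft_force: [-0.1, -0.2, -0.6]
gripper_width: 85.7
gripper_force: 0.0
```

```bash
python3 -c "
from h import *
plan(rw(-270,-1,60),tilt(YAW,30)); print(ctrl.state()['qpos'], wr(ctrl.state()['tool_pos']))"
```

```text
rotvec [ 2.  -0.5  1.1] shift now [3.04 1.05 8.09] shift after turn [3.13 1.27 8.02]
[-0.45987535 -0.56147121 -0.91434316  0.74219292  0.2080678  -0.33994764] [-283.   -13.7]
```

Request:
{"op": "send_rows", "data": {"steps": [[[2,-0.5,1.1],[0,0,0],1],[[0,0,0],[0.6,0.6,1.6],1],[[0,0,0],[0.6,0.6,1.6],1],[[0,0,0],[0.6,0,1.6],1],[[0,0,0],[0.6,0,1.6],1],[[0,0,0],[0.7,0,1.6],1],[[0,0,0],[0,0,0],1]]}}

```text
time_s: 11.35
tool_pos: [354.9, -97.0, 56.7]
tcp_rot: [[-0.862, 0.1, 0.497], [0.087, 0.995, -0.049], [-0.499, 0.001, -0.867]]
ft_force: [-0.1, -0.4, 0.7]
gripper_width: 84.8
gripper_force: 0.0
```

```bash
python3 -c "
from h import *
plan(rw(-270,-1,60),tilt(YAW,30)); plan(rw(-170,-1,60),tilt(YAW,30)); print(ctrl.state()['qpos'], wr(ctrl.state()['tool_pos']))
truck('top')"
```

```text
rotvec [-0.  -0.1 -0.2] shift now [-0.53  0.03 -0.08] shift after turn [-0.53  0.03 -0.07]
rotvec [-0.  -0.1 -0.2] shift now [-9.2   0.06  4.92] shift after turn [-9.19  0.03  4.93]
[-0.36228228 -0.49663319 -1.09896383  0.4609807   0.13009461 -0.2278715 ] [-274.2   -1.3]
top 0.91 top 351 (array([ 448. , -108.1]), array([ 90.3, 115. ]), -5.65) all (array([ 448.4, -107.9]), array([ 98.1, 115.1]), -5.99)
```

Request:
{"op": "send_rows", "data": {"steps": [[[0,0,0],[-1.3,0,0.7],1],[[0,0,0],[-0.9,0,0.5],1],[[0,0,0],[-0.9,0,0.5],1],[[0,0,0],[-0.9,0,0.5],1],[[0,0,0],[-0.9,0,0.5],1],[[0,0,0],[-0.9,0,0.5],1],[[0,0,0],[-0.9,0,0.5],1],[[0,0,0],[-0.9,0,0.5],1]]}}

```text
time_s: 12.45
tool_pos: [443.7, -105.7, 59.9]
tcp_rot: [[-0.862, 0.099, 0.497], [0.085, 0.995, -0.05], [-0.499, -0.0, -0.867]]
ft_force: [-3.7, 0.7, -0.2]
gripper_width: 85.5
gripper_force: 1.3
```

Request:
{"op": "send_rows", "data": {"steps": [[[0,0,0],[-0.9,0,0.5],1],[[0,0,0],[-0.6,0,0.4],1],[[0,0,0],[0,0,0],1]]}}

```text
time_s: 12.82
tool_pos: [461.8, -107.6, 60.4]
tcp_rot: [[-0.861, 0.099, 0.498], [0.085, 0.995, -0.05], [-0.501, -0.001, -0.866]]
ft_force: [-0.8, -0.6, -0.0]
gripper_width: 85.4
gripper_force: 0.0
```

```bash
python3 -c "
from h import *
print(ctrl.state()['qpos'], wr(ctrl.state()['tool_pos']))
cv2.imwrite('pics/t3.png',truck('top')['img']);truck('scene')"
```

```text
[-0.28040459 -0.23857316 -0.95540579  0.33659909  0.09013268 -0.15801968] [-166.9   -1.4]
top 0.81 top 43 (array([ 498.6, -110.7]), array([ 54.8, 118.9]), -12.48) all (array([ 507.1, -113.4]), array([ 63.1, 115.2]), -5.64)
scene 0.57 top 286 (array([ 496.5, -109.5]), array([153.1, 119. ]), -5.37) all (array([ 495.8, -109.6]), array([155.6, 120.3]), -5.67)
```

Request:
{"op": "send_rows", "data": {"steps": [[[0,0,0],[2.6,0,-1.5],1],[[0,-8,0],[0,0,0],1],[[0,-8,0],[0,0,0],1],[[0,-8,0],[0,0,0],1],[[0,0,0],[0,0,0],1]]}}

```text
time_s: 13.65
tool_pos: [447.4, -114.9, 88.3]
tcp_rot: [[-0.611, 0.094, 0.786], [0.06, 0.996, -0.072], [-0.79, 0.003, -0.614]]
ft_force: [-0.6, 0.6, -0.7]
gripper_width: 85.4
gripper_force: 0.0
```

```bash
python3 - <<'E'
from h import *
s=ctrl.state(); print(s['qpos'], wr(s['tool_pos'])); plan(rw(-190,-1,55),tilt(YAW,54))
ims=[]
for n in("scene","top"):
    p=ctrl.get_image(n); np.savez(f"{n}3.npz",**{k:p[k] for k in p if k!="shot"})
    hsv=cv2.cvtColor(p["img"],cv2.COLOR_BGR2HSV); m=((hsv[...,0]>98)&(hsv[...,0]<125)&(hsv[...,1]>60))
    B=cloud(p,m); B=B[(abs(B[:,0]-525)<90)&(abs(B[:,1]+112)<75)]
    R=B[abs(B[:,2]-100)<5]; print(n,len(R),len(R)and rect(clean(R,3)),rect(clean(B[B[:,2]<110],3)))
    v,u=np.nonzero(m); w=onplane(p,np.c_[u,v],100); print("plane",rect(clean(w[(abs(w[:,0]-525)<90)&(abs(w[:,1]+112)<75)])))
    ims.append(cv2.resize(p["img"][130:230,280:400] if n=="scene" else p["img"][120:220,280:400],None,fx=3.3,fy=5*.66,interpolation=2))
cv2.imwrite("pics/c3.png",np.hstack(ims))
E
```

```text
[-0.38581481 -0.44292335 -1.26328202 -0.13831258  0.2309915  -0.1801281 ] [-180.5  -10. ]
rotvec [ 0.3 -1.9 -0. ] shift now [3.21 0.9  1.3 ] shift after turn [3.25 0.9  1.19]
scene 301 (array([ 524.1, -112. ]), array([ 97.8, 118.1]), -6.42) (array([ 523.9, -111.3]), array([ 99.9, 120.8]), -4.98)
plane (array([ 507.2, -102.4]), array([131.7, 135.5]), -3.78)
top 38 (array([ 499.5, -112.7]), array([ 50.8, 116.3]), -7.92) (array([ 507. , -113.3]), array([ 63.1, 115.7]), -5.78)
plane (array([ 522.5, -113.1]), array([ 96.9, 119.3]), -5.72)
```

View pics/c3.png

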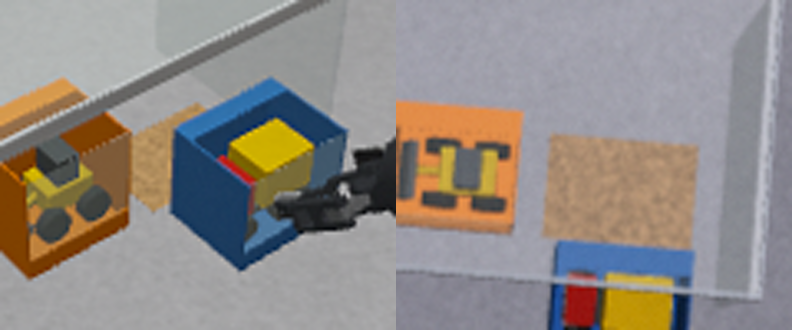

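Request:
{"op": "send_rows", "data": {"steps": [[[0,7,0],[0,0,0],1],[[0,0,0],[0,0,0],1]]}}

```text
time_s: 14.0
tool_pos: [447.5, -113.6, 87.0]
tcp_rot: [[-0.705, 0.091, 0.703], [0.068, 0.996, -0.061], [-0.706, 0.004, -0.708]]
ft_force: [0.1, -1.0, 0.4]
gripper_width: 85.3
gripper_force: 0.0
```

```bash
python3 - <<'E'
from h import *
s=ctrl.state(); print(s['qpos'], wr(s['tool_pos'])); plan(rw(-182,-1,62),tilt(YAW,45))
E
```

```text
[-0.36068611 -0.41849113 -1.15312313  0.07128328  0.1919776  -0.1900757 ] [-180.5   -8.8]
rotvec [ 0.4 -0.1  0.1] shift now [1.87 0.77 1.67] shift after turn [1.88 0.78 1.66]
```

Request:
{"op": "send_rows", "data": {"steps": [[[0.4,0,0],[0,0.8,0],1],[[0,0,0],[0.9,0,0.8],1],[[0,0,0],[0.9,0,0.8],1],[[0,0,0],[0,0,0],1]]}}

```text
time_s: 14.5
tool_pos: [444.0, -104.6, 59.6]
tcp_rot: [[-0.707, 0.097, 0.701], [0.069, 0.995, -0.068], [-0.704, 0.0, -0.71]]
ft_force: [-0.3, 0.6, 0.1]
gripper_width: 85.7
gripper_force: 0.0
```

```bash
python3 - <<'E'
from h import *
s=ctrl.state(); print(s['qpos'], wr(s['tool_pos'])); plan(rw(-182,-1,62),tilt(YAW,45));plan(rw(-85,0,62),tilt(YAW,45))
E
```

```text
[-0.32682067 -0.38296433 -1.20933486 -0.02334227  0.1613038  -0.16448332] [-184.8   -0.2]
rotvec [ 0.  -0.2  0. ] shift now [-0.37 -0.08  0.03] shift after turn [-0.37 -0.08  0.03]
rotvec [ 0.  -0.2  0. ] shift now [-7.26  0.01  6.86] shift after turn [-7.23  0.02  6.89]
```

Request:
{"op": "send_rows", "data": {"steps": [[[0,0,0],[-0.9,0,0.8],1],[[0,0,0],[-0.9,0,0.9],1],[[0,0,0],[-0.9,0,0.9],1],[[0,0,0],[-0.9,0,0.9],1],[[0,0,0],[-0.9,0,0.9],1],[[0,0,0],[-0.9,0,0.8],1],[[0,0,0],[-0.9,0,0.8],1],[[0,0,0],[-0.9,0,0.8],1]]}}

```text
time_s: 15.5
tool_pos: [544.7, -115.3, 64.2]
tcp_rot: [[-0.706, 0.097, 0.702], [0.069, 0.995, -0.069], [-0.705, -0.0, -0.709]]
ft_force: [-2.9, 0.0, -1.5]
gripper_width: 85.6
gripper_force: 1.2
```

```bash
cat >> h.py <<'E'
def see(x0,y0,name=None):
    out=[]
    for n in("scene","top"):
        p=ctrl.get_image(n); hsv=cv2.cvtColor(p["img"],cv2.COLOR_BGR2HSV); m=((hsv[...,0]>98)&(hsv[...,0]<125)&(hsv[...,1]>60))
        if n=="scene":
            B=cloud(p,m); B=B[(abs(B[:,0]-x0)<90)&(abs(B[:,1]-y0)<75)&(B[:,2]<110)]; R=B[abs(B[:,2]-100)<5]
            if len(R): r=rect(clean(R,3)); print(n,"top",len(R),r,wr(r[0]))
            r=rect(clean(B,3)); print("all",r,wr(r[0]))
        else:
            v,u=np.nonzero(m); w=onplane(p,np.c_[u,v],100); r=rect(clean(w[(abs(w[:,0]-x0)<90)&(abs(w[:,1]-y0)<75)])); print("plane",r,wr(r[0]))
        out.append(cv2.resize(p["img"][115:215,280:400],None,fx=3.3,fy=3.3,interpolation=2))
    if name: cv2.imwrite(name,np.hstack(out))
E
python3 - <<'E'
from h import *
s=ctrl.state(); print(s['qpos'], wr(s['tool_pos'])); plan(rw(-64,0,62),tilt(YAW,45))
see(605,-120,"pics/c4.png")
E
```

```text
[-0.26598827 -0.14268821 -1.05303698 -0.11509949  0.11839581 -0.12042865] [-83.6  -1. ]
rotvec [ 0.  -0.2  0. ] shift now [-1.23  0.09  1.54] shift after turn [-1.23  0.1   1.54]
scene top 78 (array([ 592.2, -118.3]), array([ 65.3, 118.4]), -6.21) [-36.    0.7]
all (array([ 606.3, -119.9]), array([ 99.7, 119.6]), -5.24) [-21.9   0.5]
plane (array([ 604.6, -121.2]), array([101.3, 118.1]), -5.52) [-23.4  -1. ]
```

View pics/c4.png

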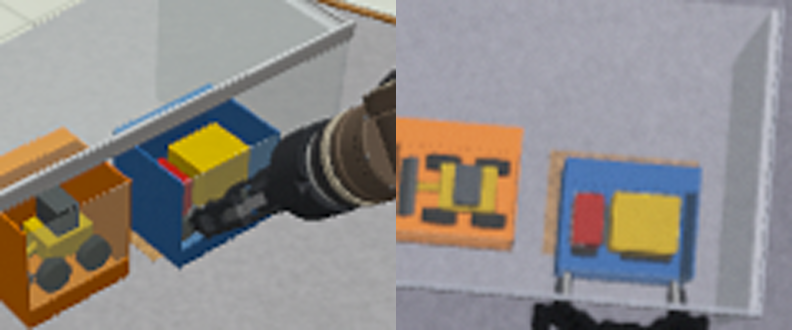

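Request:
{"op": "send_rows", "data": {"steps": [[[0,0,0],[-0.4,0,0.5],1],[[0,0,0],[-0.4,0,0.5],1],[[0,0,0],[-0.4,0,0.5],1],[[0,0,0],[0,0,0],1]]}}

```text
time_s: 16.1
tool_pos: [563.8, -117.3, 63.1]
tcp_rot: [[-0.704, 0.097, 0.703], [0.068, 0.995, -0.069], [-0.707, -0.001, -0.707]]
ft_force: [1.0, 0.3, 0.0]
gripper_width: 85.3
gripper_force: 0.0
```

```bash
python3 - <<'E'
from h import *
s=ctrl.state(); print(s['qpos'], wr(s['tool_pos']),s['ft_force'])
see(622,-120)
p=ctrl.get_image("scene"); C=cloud(p)
c,sn=np.cos(np.radians(YAW)),np.sin(np.radians(YAW)); d=C[:,:2]-CARD; Q=np.c_[d@[c,sn],d@[-sn,c],C[:,2]]
for nm,y,h in(("truck",0,100),("loader",150,110),("cars",300,125)):
    # bottom front frame & side edges: points just in front band
    q=Q[(abs(Q[:,1]-y)<62)&(Q[:,2]>4)&(Q[:,2]<22)&(Q[:,0]>-80)&(Q[:,0]<-25)]
    print(nm,len(q),np.percentile(q[:,0],[10,50,90]).round(1), np.percentile(q[:,1],[1,99]).round(1))
E
```

```text
[-0.25806668 -0.10029071 -1.0240449  -0.1313858   0.11291084 -0.11467573] [-64.4  -1.1] [1.04760063 0.27354593 0.02594259]
scene top 54 (array([ 599.5, -119.8]), array([ 48.8, 118. ]), -3.55) [-28.6  -0.1]
all (array([ 624.9, -122. ]), array([ 97.8, 120.2]), -5.14) [-3.1  0.2]
plane (array([ 622.3, -123.1]), array([103.1, 118.1]), -5.52) [-5.6 -1.2]
truck 91 [-50.9 -48.6 -35.8] [-42.6  59.4]
loader 157 [-48.3 -46.4 -40.4] [ 97.9 207.7]
cars 167 [-48.4 -46.8 -44.5] [251.  354.4]
```

Request:
{"op": "send_rows", "data": {"steps": [[[0,0,0],[-0.1,0,0.12],1],[[0,0,0],[-0.08,0,0.08],1],[[0,0,0],[0,0,0],1],[[0,0,0],[0,0,0],1]]}}

```text
time_s: 16.75
tool_pos: [565.9, -117.5, 62.5]
tcp_rot: [[-0.705, 0.097, 0.703], [0.068, 0.995, -0.069], [-0.706, -0.001, -0.708]]
ft_force: [-3.4, 0.6, 2.8]
gripper_width: 85.6
gripper_force: 1.9
```

```bash
cat >> h.py <<'E'
def fronts(n=3):
    c,sn=np.cos(np.radians(YAW)),np.sin(np.radians(YAW)); Q=[]
    for _ in range(n):
        C=cloud(ctrl.get_image("scene")); d=C[:,:2]-CARD; Q.append(np.c_[d@[c,sn],d@[-sn,c],C[:,2]])
    Q=np.vstack(Q)
    for nm,y in(("truck",0),("loader",150),("cars",300)):
        q=Q[(abs(Q[:,1]-y)<65)&(Q[:,2]>4)&(Q[:,2]<18)&(Q[:,0]>-75)&(Q[:,0]<-38)]
        f=np.polyfit(q[:,1]-y,q[:,0],1); g=q[abs(np.polyval(f,q[:,1]-y)-q[:,0])<4]; f=np.polyfit(g[:,1]-y,g[:,0],1)
        print(nm,len(g),"x",f[1].round(2),"yawdeg",-np.degrees(f[0]).round(2),"y",np.percentile(g[:,1],[1,99]).round(1))
E
python3 - <<'E'
from h import *
s=ctrl.state(); print(wr(s['tool_pos']),s['ft_force'])
fronts()
E
```

```text
[-62.3  -1. ] [-3.41153221  0.57763271  2.84517555]
truck 187 x -47.27 yawdeg -0.41 y [-48.4  58.8]
loader 337 x -46.83 yawdeg -0.25 y [ 99.1 206.6]
cars 382 x -46.84 yawdeg -0.17 y [251.3 353.5]
```

Request:
{"op": "send_rows", "data": {"steps": [[[0,0,0],[1,0,-1],1],[[0,0,0],[3,0,-3],1],[[0,0,0],[3,0,-3],1],[[0,0,0],[3,0,-3],1],[[0,0,0],[0,0,-5],0.7],[[0,0,0],[0,0,-5],0.7],[[0,0,0],[0,0,0],0.7]]}}

```text
time_s: 17.77
tool_pos: [354.4, -97.3, 137.6]
tcp_rot: [[-0.699, 0.099, 0.708], [0.067, 0.995, -0.073], [-0.712, -0.004, -0.702]]
ft_force: [0.6, -0.9, 0.1]
gripper_width: 59.9
gripper_force: 0.0
```

```bash
python3 - <<'E'
from h import *
s=ctrl.state(); print(wr(s['tool_pos']),s['qpos'])
fronts(); see(625,-122)
for k in range(2):
    for n in("scene","top"):
        p=ctrl.get_image(n); t=ctrl.trace(p,"price_stand"); reg=cv2.dilate(t[0]["region"].astype(np.uint8),np.ones((3,3)))>0
        q=cloud(p,reg); f=q[(q[:,2]>3.5)&(q[:,2]<13)]; h=q[q[:,2]>40]
        print(n,t[0]["confidence"],"foot",len(f),rect(clean(f,3)),"holder",len(h),h.mean(0) if len(h) else 0)
        hsv=p["img"].astype(int).sum(2); 
E
```

```text
[-274.8   -1.6] [-0.44469695 -0.77493376 -1.14394625  0.43918312  0.24119681 -0.24998931]
truck 287 x -47.25 yawdeg 0.22 y [-57.7  58. ]
loader 325 x -46.81 yawdeg 0.07 y [ 98.4 206.5]
cars 354 x -46.87 yawdeg 0.14 y [251.2 353.5]
scene top 49 (array([ 603.2, -119.7]), array([ 47.5, 119.1]), -6.55) [-25.    0.4]
all (array([ 627.2, -121.6]), array([ 99.9, 119.4]), -4.77) [-0.9  0.8]
plane (array([ 623.8, -123.4]), array([103.2, 118.1]), -5.69) [-4.1 -1.3]
scene 0.67 foot 107 (array([ 428.1, -368.2]), array([ 32.2, 110.9]), 11.22) holder 65 [ 368.18217408 -253.47687185  130.77431099]
top 0.73 foot 333 (array([ 428.5, -370.5]), array([ 39.2, 111.9]), 13.12) holder 34 [ 414.50723141 -372.22873665   59.72187912]
scene 0.64 foot 95 (array([ 432.1, -383.7]), array([33.8, 82. ]), 9.64) holder 59 [ 378.01882975 -282.02048312  114.346717  ]
top 0.68 foot 329 (array([ 425.1, -371.8]), array([ 34.8, 112.1]), 10.78) holder 35 [ 414.90568547 -372.98419069   58.64344275]
```

```bash
python3 - <<'E'
from h import *
s=ctrl.state(); T=np.eye(4); T[:3,:3]=s['tcp_rot'];T[:3,3]=s['tool_pos']
p=ctrl.get_image("wrist"); np.savez("w5.npz",img=p["img"],z=p["range_z"],T=T@np.array(p["hand_eye"]),k=[p["fx"],p["fy"],p["cx"],p["cy"]])
cv2.imwrite("pics/w5.png",cv2.rotate(p["img"],cv2.ROTATE_180))
E
```

```text
(no output)
```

View pics/w5.png

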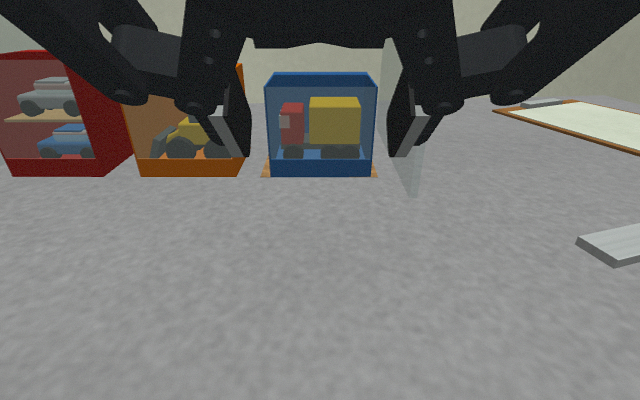

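```bash
python3 - <<'E'
import numpy as np,cv2
d=np.load("w5.npz"); im=cv2.rotate(d["img"],cv2.ROTATE_180); h=cv2.cvtColor(im,cv2.COLOR_BGR2HSV)
for r in range(164,181):
    o=np.nonzero((h[r,:,0]>8)&(h[r,:,0]<22)&(h[r,:,1]>70))[0]; o=o[(o>250)&(o<395)]
    b=np.nonzero((h[r,:,0]>98)&(h[r,:,0]<125)&(h[r,:,1]>100))[0]; b=b[(b>250)&(b<395)]
    l=o[o<300];q=o[o>340]
    print(r,"card",(l.min(),l.max()) if len(l) else None,(q.min(),q.max()) if len(q) else None,"box",(b.min(),b.max()) if len(b) else None)
E
```

```text
164 card (np.int64(264), np.int64(268)) (np.int64(372), np.int64(373)) box (np.int64(270), np.int64(370))
165 card (np.int64(264), np.int64(268)) (np.int64(372), np.int64(373)) box (np.int64(270), np.int64(370))
166 card (np.int64(264), np.int64(268)) (np.int64(372), np.int64(373)) box (np.int64(270), np.int64(370))
167 card (np.int64(263), np.int64(268)) (np.int64(372), np.int64(373)) box (np.int64(270), np.int64(370))
168 card (np.int64(263), np.int64(268)) (np.int64(371), np.int64(374)) box (np.int64(270), np.int64(370))
169 card (np.int64(263), np.int64(269)) (np.int64(371), np.int64(375)) box (np.int64(271), np.int64(370))
170 card (np.int64(262), np.int64(269)) (np.int64(371), np.int64(375)) box (np.int64(271), np.int64(370))
171 card (np.int64(262), np.int64(269)) (np.int64(371), np.int64(375)) box (np.int64(271), np.int64(370))
172 card (np.int64(262), np.int64(269)) (np.int64(371), np.int64(375)) box (np.int64(271), np.int64(370))
173 card (np.int64(262), np.int64(269)) (np.int64(371), np.int64(376)) box (np.int64(271), np.int64(370))
174 card (np.int64(261), np.int64(269)) (np.int64(371), np.int64(376)) box (np.int64(271), np.int64(370))
175 card (np.int64(261), np.int64(269)) (np.int64(371), np.int64(377)) box (np.int64(271), np.int64(369))
176 card (np.int64(260), np.int64(269)) (np.int64(371), np.int64(377)) box (np.int64(271), np.int64(366))
177 card None None box None
178 card None None box None
179 card None None box None
180 card None None box None
```

```bash
python3 - <<'E'
from h import *
Z=tilt(11.2,40)[:,2]; pre=np.array([416,-371,46])-96*Z; print(pre); plan(pre+[0,0,30],tilt(11.2,40))
E
```

```text
[ 355.46760133 -382.9857377   119.54026654]
rotvec [-11.3   4.8 -12.4] shift now [ -3.15 -28.48   0.84] shift after turn [  3.17 -28.09  -4.79]
```

Request:
{"op": "send_rows", "data": {"steps": [[[-3.8,1.6,-4.1],[0,0,0],0.6],[[-3.8,1.6,-4.1],[0,0,0],0.6],[[-3.7,1.6,-4.2],[0,0,0],0.6],[[0,0,0],[0.8,-0.7,-1.2],0.6],[[0,0,0],[0.8,-5,-1.2],0.6],[[0,0,0],[0.8,-5,-1.2],0.6],[[0,0,0],[0.8,-5,-1.2],0.6],[[0,0,0],[0,-5,0],0.6]]}}

```text
time_s: 19.48
tool_pos: [340.3, -313.4, 150.2]
tcp_rot: [[-0.751, -0.192, 0.632], [-0.148, 0.981, 0.122], [-0.644, -0.002, -0.765]]
ft_force: [1.0, -1.0, 0.5]
gripper_width: 51.4
gripper_force: 0.0
```

Request:
{"op": "send_rows", "data": {"steps": [[[0,0,0],[0,-5,0],0.6],[[0,0,0],[0,-2.4,0],0.6],[[0,0,0],[0,0,0],0.6]]}}

```text
time_s: 19.85
tool_pos: [355.4, -384.9, 149.5]
tcp_rot: [[-0.751, -0.193, 0.632], [-0.148, 0.981, 0.124], [-0.644, -0.001, -0.765]]
ft_force: [0.4, 0.3, 0.1]
gripper_width: 51.3
gripper_force: 0.0
```

```bash
python3 - <<'E'
from h import *
Z=tilt(11.2,40)[:,2]; pre=np.array([416,-371,46])-96*Z; plan(pre,tilt(11.2,40))
s=ctrl.state(); print(s['tool_pos'],s['qpos']); T=np.eye(4); T[:3,:3]=s['tcp_rot'];T[:3,3]=s['tool_pos']
p=ctrl.get_image("wrist"); T=T@np.array(p["hand_eye"]); cv2.imwrite("pics/w6.png",p["img"])
t=ctrl.trace(p,"price_stand")
if t:
    q=cloud(p,t[0]["region"],T); print(t[0]["confidence"],len(q))
    f=q[(q[:,2]>3)&(q[:,2]<13)]; h=q[(q[:,2]>25)&(q[:,2]<70)]; print(rect(clean(f,4)),"holder",rect(clean(h,4)),h[:,2].max())
for n in("scene","top"):
    p=ctrl.get_image(n); C=cloud(p); f=C[(abs(C[:,0]-428)<50)&(abs(C[:,1]+370)<75)&(C[:,2]>4)&(C[:,2]<13)]
    print(n,len(f),rect(clean(f,4)))
E
```

```text
rotvec [-0.1  0.1 -0. ] shift now [1.89 0.19 2.32] shift after turn [1.89 0.18 2.32]
[ 355.37209395 -384.86929304  149.48446487] [-1.15538573  0.01074093 -0.55013942  0.82690788  0.67876167 -1.28529479]
0.88 6607
(array([ 426.6, -371.1]), array([ 34.3, 110.5]), 11.48) holder (array([ 414.6, -373.5]), array([10.6, 24.1]), 10.51) 65.79154668936755
scene 196 (array([ 429.5, -367.2]), array([ 36. , 109.3]), 11.68)
top 398 (array([ 424.7, -370.2]), array([ 83. , 117.5]), 10.31)
```

View pics/w6.png

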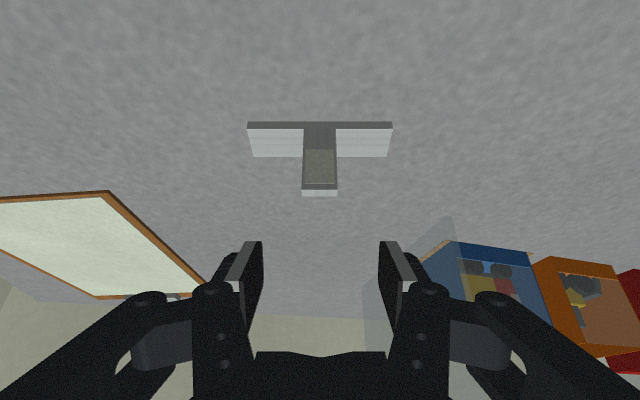

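```bash
python3 - <<'E'
from h import *
R=tilt(11.3,40); g=np.array([415.2,-373,46]); plan(g-6*R[:,2],R)
E
```

```text
rotvec [-0.1  0.1 -0. ] shift now [ 2.03 -0.28 11.27] shift after turn [ 2.02 -0.29 11.27]
```

Request:
{"op": "send_rows", "data": {"steps": [[[0,0,0],[1,-0.15,2],0.6],[[0,0,0],[1,-0.15,2],0.6],[[0,0,0],[0,0,2.5],0.6],[[0,0,0],[0,0,2.5],0.6],[[0,0,0],[0,0,1.5],0.6],[[0,0,0],[0,0,0.8],0.6],[[0,0,0],[0,0,0],0.6]]}}

```text
time_s: 20.92
tool_pos: [412.1, -374.3, 50.7]
tcp_rot: [[-0.75, -0.195, 0.632], [-0.15, 0.981, 0.125], [-0.644, -0.001, -0.765]]
ft_force: [-0.1, -0.1, -0.2]
gripper_width: 50.9
gripper_force: 0.0
```

```bash
python3 - <<'E'
from h import *
R=tilt(11.3,40); g=np.array([415.2,-373,46]); plan(g-6*R[:,2],R); print(ctrl.state()["ft_force"])
E
```

```text
rotvec [-0.1  0.1 -0. ] shift now [ 0.05  0.07 -0.03] shift after turn [ 0.05  0.07 -0.03]
[-0.14138653 -0.0823252  -0.24021916]
```

Request:
{"op": "send_rows", "data": {"steps": [[[0,0,0],[0,0,0],0],[[0,0,0],[0,0,0],0],[[0,0,0],[0,0,0],0],[[0,0,0],[0,0,0],0],[[0,0,0],[0,0,0],0]], "force": 40}}

```text
time_s: 21.55
tool_pos: [412.2, -375.6, 51.5]
tcp_rot: [[-0.75, -0.194, 0.633], [-0.15, 0.981, 0.123], [-0.644, -0.002, -0.765]]
ft_force: [-3.6, 0.6, 6.8]
gripper_width: 23.6
gripper_force: 40.0
```

Request:
{"op": "send_rows", "data": {"steps": [[[0,0,0],[-1.3,0,-1.5],0],[[0,0,0],[-1.3,0,-1.5],0],[[0,0,0],[-1.3,0,-1.5],0],[[0,0,0],[-1.3,0,-1.5],0],[[0,0,0],[0,0,0],0]]}}

```text
time_s: 22.18
tool_pos: [413.5, -375.6, 131.3]
tcp_rot: [[-0.75, -0.194, 0.632], [-0.151, 0.981, 0.122], [-0.644, -0.004, -0.765]]
ft_force: [0.3, -0.3, -1.4]
gripper_width: 23.1
gripper_force: 39.6
```

```bash
python3 - <<'E'
from h import *
s=ctrl.state(); print(s["gripper_width"],s["gripper_force"],s["ft_force"])
T=np.eye(4); T[:3,:3]=s['tcp_rot'];T[:3,3]=s['tool_pos']
p=ctrl.get_image("wrist"); T=T@np.array(p["hand_eye"]); cv2.imwrite("pics/w7.png",p["img"])
t=ctrl.trace(p,"price_stand")
q=cloud(p,t[0]["region"],T); z0=np.percentile(q[:,2],3); print(t[0]["confidence"],len(q))
# stand frame: undo tool yaw/tilt (tool frame -> level frame with origin at grasp point)
L=tilt(0,40)@np.array(s['tcp_rot']).T
w=(q-s['tool_pos'])@L.T-6*tilt(0,40)[:,2]
print(np.percentile(w,[1,50,99],axis=0).round(1)); f=w[w[:,2]<-28]; print("foot",rect(clean(f,4)), np.linalg.lstsq(np.c_[f[:,:2],np.ones(len(f))],f[:,2],rcond=None)[0])
E
```

```text
23.09185092650632 39.58750784397125 [ 0.32597736 -0.2835561  -1.40844155]
0.85 17102
[[ -5.6 -52.8 -45.7]
 [ -3.8   0.6 -37.6]
 [ 27.2  53.8  18. ]]
foot (array([73.4,  7.1]), array([190.5, 155.2]), 21.91) [-2.15428173e-01  1.47937473e-03 -3.80289534e+01]
```

View pics/w7.png

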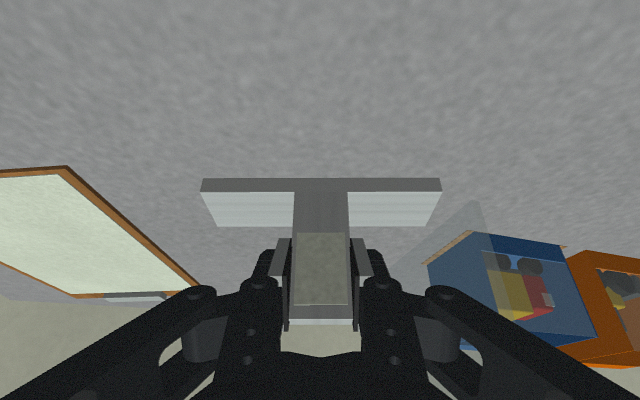

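```bash
python3 - <<'E'
from h import *
R=tilt(YAW,40); plan(rw(-190,-1,130),R)
p=ctrl.get_image("wrist"); s=ctrl.state(); T=np.eye(4); T[:3,:3]=s['tcp_rot'];T[:3,3]=s['tool_pos']; T=T@np.array(p["hand_eye"])
q=cloud(p,ctrl.trace(p,"price_stand")[0]["region"],T); L=tilt(0,40)@np.array(s['tcp_rot']).T
w=(q-s['tool_pos'])@L.T-6*tilt(0,40)[:,2]
f=w[(w[:,0]>3)&(w[:,0]<26)&(abs(w[:,1])>16)&(abs(w[:,1])<58)&(abs(w[:,2]+38)<8)]; c=np.linalg.lstsq(np.c_[f[:,:2],np.ones(len(f))],f[:,2],rcond=None)[0]
print("slopes deg",np.degrees(c[:2]).round(2),c[2],len(f))
g=w[(w[:,2]<-30)&(w[:,2]>-48)&(w[:,0]<40)&(abs(w[:,1])<70)]; print(rect(clean(g,6)))
E
```

```text
rotvec [10.8  0.  12.9] shift now [-6.01 25.95  4.92] shift after turn [-1.000e-02  2.709e+01 -9.000e-02]
slopes deg [-0.1   0.18] -38.02612553539896 3784
(array([11.6,  0.7]), array([ 35.3, 110.6]), 0.06)
```

Request:
{"op": "send_rows", "data": {"steps": [[[5.4,0,6.4],[0,0,0],0],[[5.4,0,6.5],[0,0,0],0],[[0,0,0],[0,4.5,0],0],[[0,0,0],[0,4.5,0],0],[[0,0,0],[0,4.5,0],0],[[0,0,0],[0,4.5,0],0],[[0,0,0],[0,4.5,0],0],[[0,0,0],[0,4.5,0],0]]}}

```text
time_s: 23.38
tool_pos: [438.8, -104.7, 128.8]
tcp_rot: [[-0.762, 0.099, 0.64], [0.076, 0.995, -0.063], [-0.643, 0.0, -0.766]]
ft_force: [0.2, -0.3, -1.8]
gripper_width: 23.4
gripper_force: 39.8
```

Request:
{"op": "send_rows", "data": {"steps": [[[0,0,0],[0,0,0],0],[[0,0,0],[0,0,0],0]]}}

```text
time_s: 23.62
tool_pos: [439.5, -105.9, 129.3]
tcp_rot: [[-0.762, 0.097, 0.64], [0.074, 0.995, -0.063], [-0.643, -0.001, -0.766]]
ft_force: [-0.1, -0.9, -1.9]
gripper_width: 23.2
gripper_force: 39.9
```

```bash
python3 - <<'E'
from h import *
R=tilt(YAW,40); plan(rw(-190,-1.2,55),R);plan(rw(-90,-1.2,55),R); print(ctrl.state()["gripper_width"])
E
```

```text
rotvec [-0.  0.  0.] shift now [4.84 0.07 5.64] shift after turn [4.83 0.07 5.64]
rotvec [-0.  0.  0.] shift now [-2.82  0.07 12.07] shift after turn [-2.83  0.07 12.07]
23.19444401902529
```

Request:
{"op": "send_rows", "data": {"steps": [[[0,0,0],[1.6,0,1.9],0],[[0,0,0],[1.6,0,1.9],0],[[0,0,0],[1.6,0,1.8],0],[[0,0,0],[-1.9,0,1.6],0],[[0,0,0],[-1.9,0,1.6],0],[[0,0,0],[-1.9,0,1.6],0],[[0,0,0],[-1.4,0,1.2],0],[[0,0,0],[0,0,0],0]]}}

```text
time_s: 24.62
tool_pos: [532.3, -117.3, 55.6]
tcp_rot: [[-0.762, 0.101, 0.64], [0.077, 0.995, -0.065], [-0.644, -0.001, -0.765]]
ft_force: [-0.3, 0.5, -0.5]
gripper_width: 23.4
gripper_force: 41.0
```

```bash
python3 - <<'E'
from h import *
R=tilt(YAW,40); plan(rw(-81,-1.2,52),R); s=ctrl.state(); print(wr(s["tool_pos"]),s["tool_pos"][2],s["ft_force"])
fronts(1)
T=np.eye(4); T[:3,:3]=s['tcp_rot'];T[:3,3]=s['tool_pos']; p=ctrl.get_image("wrist"); cv2.imwrite("pics/w8.png",p["img"])
E
```

```text
rotvec [-0.1  0.1 -0.1] shift now [-0.9   0.3   1.23] shift after turn [-0.9   0.3   1.23]
[-95.8  -4.2] 55.61661231677814 [-0.25632969  0.50517892 -0.49636238]
truck 1 x -29.25 yawdeg 26.75 y [62.7 62.7]
loader 103 x -46.89 yawdeg -0.4 y [ 99.4 205.1]
cars 120 x -46.63 yawdeg -0.18 y [252.  354.1]h.py:63: RankWarning: Polyfit may be poorly conditioned
  f=np.polyfit(q[:,1]-y,q[:,0],1); g=q[abs(np.polyval(f,q[:,1]-y)-q[:,0])<4]; f=np.polyfit(g[:,1]-y,g[:,0],1)
```

View pics/w8.png

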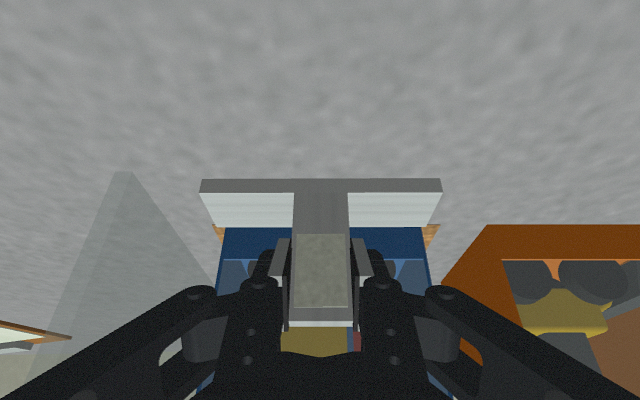

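```bash
cat >> h.py <<'E'
def rel():
    s=ctrl.state(); p=ctrl.get_image("wrist"); T=np.eye(4); T[:3,:3]=s['tcp_rot'];T[:3,3]=s['tool_pos']; T=T@np.array(p["hand_eye"])
    L=tilt(0,40)@np.array(s['tcp_rot']).T; f=lambda m:(cloud(p,m,T)-s['tool_pos'])@L.T-6*tilt(0,40)[:,2]
    hsv=cv2.cvtColor(p["img"],cv2.COLOR_BGR2HSV); b=f((hsv[...,0]>98)&(hsv[...,0]<125)&(hsv[...,1]>100))
    b=b[(b[:,2]<-26)&(b[:,2]>-46)&(b[:,0]<60)&(abs(b[:,1])<75)]
    c=np.polyfit(b[:,1],b[:,0],1); print("box front x",np.median(b[:,0]).round(1),"slope deg",-np.degrees(c[0]).round(2),"y",np.percentile(b[:,1],[.5,99.5]).round(1),len(b))
    w=f(ctrl.trace(p,"price_stand")[0]["region"]); g=w[(abs(w[:,2]+38)<4)&(w[:,0]<45)&(abs(w[:,1])<70)]
    print("foot",rect(clean(g,6)),"edge",np.percentile(g[:,0],99.5).round(1),"y",np.percentile(g[:,1],[.5,99.5]).round(1), "tcp",wr(s["tool_pos"]),s["tool_pos"][2].round(1),s["ft_force"].round(1))
E
python3 -c "
from h import *
rel();rel()"
```

```text
box front x 45.9 slope deg 0.22 y [-55.3  58.5] 3357
foot (array([10.8,  0.7]), array([ 34.6, 110.4]), 0.36) edge 26.9 y [-53.8  55. ] tcp [-97.7  -3.4] 54.9 [-0.  -0.  -1.7]
box front x 46.1 slope deg 0.19 y [-55.9  58. ] 3297
foot (array([11. ,  0.6]), array([ 35.2, 110.6]), 0.55) edge 27.0 y [-53.7  55.2] tcp [-97.8  -2.9] 55.3 [ 0.2 -0.  -1.2]
```

Request:
{"op": "send_rows", "data": {"steps": [[[0,0,0],[-0.6,0.08,0.5],0],[[0,0,0],[-0.6,0,0.5],0],[[0,0,0],[0.1,0,0.12],0],[[0,0,0],[0.08,0,0.1],0],[[0,0,0],[0,0,0],0],[[0,0,0],[0,0,0],0]]}}

```text
time_s: 25.68
tool_pos: [547.1, -115.9, 53.1]
tcp_rot: [[-0.761, 0.098, 0.641], [0.075, 0.995, -0.064], [-0.644, -0.001, -0.765]]
ft_force: [-0.0, 0.3, -2.5]
gripper_width: 23.3
gripper_force: 41.1
```

```bash
python3 -c "
from h import *
rel();rel()"
```

```text
box front x 29.4 slope deg 0.11 y [-57.6  56.3] 3135
foot (array([11.7,  0.9]), array([ 37. , 110.7]), 0.7) edge 27.2 y [-53.8  55.2] tcp [-81.2  -1.3] 53.1 [-0.   0.3 -2.5]
box front x 29.3 slope deg 0.13 y [-57.6  56.4] 3120
foot (array([11.8,  0.6]), array([ 36.7, 109.9]), 0.52) edge 26.6 y [-53.6  54.8] tcp [-81.1  -1.3] 53.3 [ 0.4  0.3 -0.3]
```

Request:
{"op": "send_rows", "data": {"steps": [[[0,0,0],[0.06,-0.1,0.08],0],[[0,0,0],[0.05,0,0.05],0],[[0,0,0],[0,0,0],0]]}}

```text
time_s: 26.25
tool_pos: [547.1, -116.9, 51.4]
tcp_rot: [[-0.761, 0.098, 0.641], [0.075, 0.995, -0.064], [-0.644, -0.001, -0.765]]
ft_force: [0.9, -0.1, -1.4]
gripper_width: 23.4
gripper_force: 41.1
```

Request:
{"op": "send_rows", "data": {"steps": [[[0,0,0],[-0.06,0,0.05],0],[[0,0,0],[-0.06,0,0.05],0],[[0,0,0],[0,0,0],0],[[0,0,0],[0,0,0],0]]}}

```text
time_s: 26.75
tool_pos: [548.7, -117.1, 51.6]
tcp_rot: [[-0.761, 0.098, 0.641], [0.075, 0.995, -0.064], [-0.644, -0.001, -0.765]]
ft_force: [0.8, -0.0, -1.6]
gripper_width: 22.8
gripper_force: 41.1
```

```bash
python3 -c "
from h import *
rel();rel();fronts(2)"
```

```text
box front x 27.7 slope deg 0.11 y [-56.5  57.3] 2974
foot (array([10.5,  1.3]), array([ 34.8, 111.5]), 0.76) edge 27.1 y [-53.8  55.3] tcp [-79.4  -2.3] 51.6 [ 0.8 -0.  -1.6]
box front x 27.7 slope deg 0.1 y [-56.5  57.3] 2982
foot (array([11.2,  1.4]), array([ 36.1, 112. ]), 0.22) edge 27.6 y [-53.8  55.3] tcp [-79.5  -2.3] 51.5 [ 1.2 -0.1 -0.7]
truck 79 x -63.27 yawdeg -9.38 y [-52.4  57. ]
loader 208 x -46.97 yawdeg -0.39 y [ 99.  207.6]
cars 239 x -46.83 yawdeg -0.15 y [250.8 354. ]
```

Request:
{"op": "send_rows", "data": {"steps": [[[0,0,0],[-0.05,0,0.04],0],[[0,0,0],[0.04,0,0.04],0],[[0,0,0],[0,0,0],0]]}}

```text
time_s: 27.42
tool_pos: [549.2, -117.1, 50.9]
tcp_rot: [[-0.761, 0.098, 0.641], [0.075, 0.995, -0.064], [-0.644, -0.001, -0.765]]
ft_force: [0.1, -0.1, -2.3]
gripper_width: 23.2
gripper_force: 41.1
```

Request:
{"op": "send_rows", "data": {"steps": [[[0,0,0],[-0.04,0,0.03],0],[[0,0,0],[0.03,0,0.04],0],[[0,0,0],[0,0,0],0]]}}

```text
time_s: 27.8
tool_pos: [549.8, -117.3, 50.7]
tcp_rot: [[-0.761, 0.098, 0.641], [0.075, 0.995, -0.064], [-0.644, -0.001, -0.765]]
ft_force: [-4.1, -0.5, 2.6]
gripper_width: 23.1
gripper_force: 41.8
```

```bash
python3 -c "
from h import *
rel();rel()"
```

```text
box front x 26.9 slope deg 0.32 y [-56.5  57.3] 2987
foot (array([10.4,  0.7]), array([ 34.2, 110.5]), 0.3) edge 26.5 y [-53.8  55.1] tcp [-78.3  -2.5] 50.7 [-4.1 -0.5  2.6]
box front x 26.9 slope deg 0.28 y [-56.5  57.3] 2991
foot (array([10.7,  0.5]), array([ 35.4, 114.5]), 0.42) edge 26.8 y [-53.8  55.3] tcp [-78.3  -2.5] 50.8 [-5.6 -0.8  3. ]
```

Request:
{"op": "send_rows", "data": {"steps": [[[0,0,0],[0,0,0],0.35],[[0,0,0],[0,0,0],0.45],[[0,0,0],[0,0,0],0.5],[[0,0,0],[0,0,0],0.5]]}}

```text
time_s: 28.5
tool_pos: [549.9, -117.2, 50.6]
tcp_rot: [[-0.761, 0.098, 0.641], [0.075, 0.995, -0.064], [-0.644, -0.001, -0.765]]
ft_force: [-0.9, 0.6, 0.4]
gripper_width: 43.1
gripper_force: 0.0
```

```bash
python3 -c "
from h import *
rel();rel()"
```

```text
box front x 26.8 slope deg 0.28 y [-56.9  57.2] 2910
foot (array([10.3, -0.3]), array([ 34.7, 112.3]), 0.6) edge 26.6 y [-54.   55.1] tcp [-78.2  -2.3] 50.6 [-0.9  0.6  0.4]
box front x 26.9 slope deg 0.27 y [-56.7  57.3] 2828
foot (array([10.3,  0.5]), array([ 34.2, 110.4]), 0.48) edge 26.2 y [-53.8  54.7] tcp [-78.3  -2.3] 50.6 [-0.4  0.8  0.1]
```

Request:
{"op": "send_rows", "data": {"steps": [[[0,0,0],[0.8,0,-0.7],0.5],[[0,0,0],[2,0,-1.8],0.5],[[0,0,0],[3,0,-2.6],0.5],[[0,0,0],[3,0,-2.6],0.5],[[0,0,0],[0,0,-5],0.5],[[0,0,0],[0,0,-5],0.5],[[0,0,0],[0,0,0],0.5]]}}

```text
time_s: 29.58
tool_pos: [369.1, -99.8, 133.4]
tcp_rot: [[-0.756, 0.099, 0.647], [0.074, 0.995, -0.067], [-0.65, -0.003, -0.76]]
ft_force: [1.1, -1.0, 0.3]
gripper_width: 42.8
gripper_force: 0.0
```

```bash
python3 - <<'E'
from h import *
import warnings; warnings.simplefilter("ignore")
rel(); fronts(3)
p=ctrl.get_image("wrist"); a=cv2.rotate(p["img"],cv2.ROTATE_180)
q=ctrl.get_image("scene")["img"]; b=cv2.resize(q[110:235,240:440],(640,400),interpolation=2)
cv2.imwrite("pics/f.png",np.vstack([a[60:300],b])[:600])
E
```

```text
Traceback (most recent call last):
  File "h.py", line 70, in rel
    c=np.polyfit(b[:,1],b[:,0],1); print("box front x",np.median(b[:,0]).round(1),"slope deg",-np.degrees(c[0]).round(2),"y",np.percentile(b[:,1],[.5,99.5]).round(1),len(b))
TypeError: expected non-empty vector for x
```

```bash
python3 - <<'E'
from h import *
import warnings; warnings.simplefilter("ignore")
fronts(2)
s=ctrl.state(); p=ctrl.get_image("wrist"); T=np.eye(4); T[:3,:3]=s['tcp_rot'];T[:3,3]=s['tool_pos']; T=T@np.array(p["hand_eye"])
def fr(q):
    c,sn=np.cos(np.radians(YAW)),np.sin(np.radians(YAW)); d=q[:,:2]-CARD; return np.c_[d@[c,sn],d@[-sn,c],q[:,2]]
Q=fr(cloud(p,None,T)); g=Q[(Q[:,2]>5)&(Q[:,2]<11)&(abs(Q[:,1])<65)&(Q[:,0]>-100)&(Q[:,0]<-50)]; print("foot",rect(clean(g,4)))
for y,h in((0,(16,26)),(150,(6,18))):
    b=Q[(Q[:,2]>h[0])&(Q[:,2]<h[1])&(abs(Q[:,1]-y)<60)&(abs(Q[:,0]+47)<9)]; c=np.polyfit(b[:,1]-y,b[:,0],1); print("front",y,c[1].round(1),-np.degrees(c[0]).round(2),np.percentile(b[:,1],[1,99]).round(1),len(b))
a=cv2.rotate(p["img"],cv2.ROTATE_180)
q=ctrl.get_image("scene")["img"]; b=cv2.resize(q[110:222,240:440],(640,358),interpolation=2)
cv2.imwrite("pics/f.png",np.vstack([a[60:300],b]))
E
```

```text
truck 91 x -58.18 yawdeg -2.42 y [-55.2  56. ]
loader 212 x -46.83 yawdeg -0.37 y [ 99.1 207.5]
cars 253 x -46.84 yawdeg 0.02 y [251.1 353.9]
foot (array([-65.8,  -1.4]), array([ 31.4, 109.9]), 0.03)
front 0 -47.4 0.32 [-51.9  49.4] 625
front 150 -47.4 0.15 [ 95.3 204.2] 1026
```

View pics/f.png

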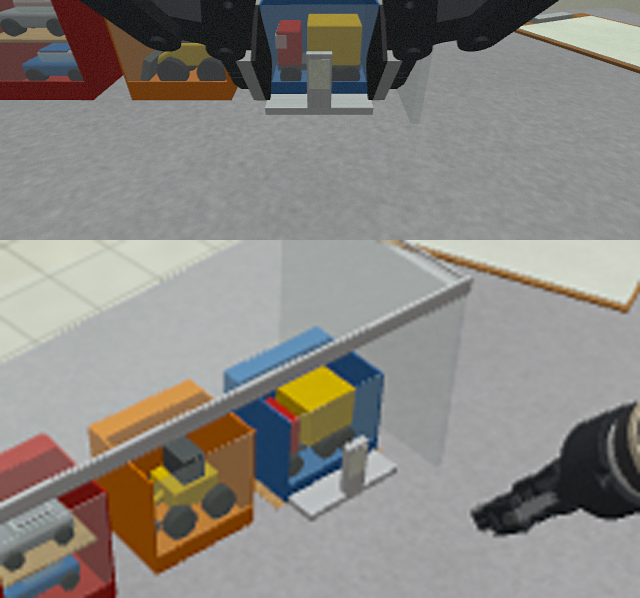

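```bash
python3 -c "
from bench import ctrl
print(ctrl.finish_job())"
```

```text
the job is handed in; nothing more can be done
None
```

I handed the job in after about 30 s of robot time: the truck box is on the place card with its front level with the loader box's (same reading), about 2 mm off-centre to the right, and the price stand is against the middle of its front. I felt the stand touch the box before letting go; the last picture could not rule out a gap of up to about 2 mm. I did not re-measure the toy car, but the arm never went near it.

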